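# Clear the drilled bracket out of the leaf drill jig, off its ledge and down the chute

### The arm

A 6-joint arm with a two-finger parallel gripper is mounted at the origin on the work surface; the furniture and walls round the work are solid. World frame = base frame: x ahead of the robot, y to its left, z up, the work surface at z = 0. Lengths are in mm, angles in rad, forces in N, time in s.
With the tool pointing down it reaches from about 275 to 825 mm from the base axis. Payload 5.2 kg.
Tool frame: the origin (TCP) lies at the very end of the fingers, on their centre line; the grasp point (between the pads) lies 19 mm behind it; z points along the fingers, y is the line along which they close (so a half turn about z gives the same grasp; the last joint's range is limited). The gripper opens to 93 mm and grips with 3 to 60 N. Pads are 15 mm wide; open, the fingers measure 128 mm over their backs; the gripper's body (75 mm by 188 mm) begins 65 mm behind the grasp point.
Start: joints at [-1.527, 0.259, 1.535, -0, 1.348, -0.203], TCP at [134.387, -533.334, 218.653] pointing down, gripper open.
Joint ranges: [-3.14, 3.14], [-0.91, 2.08], [0.19, 2.58], [-1.22, 4.36], [0.22, 2.71], [-3.12, 3.12]. Speed limits (rad/s): [2.57, 2.57, 3.14, 3.14, 3.14, 3.14].

### API

Orientations are given as a unit quaternion [w, x, y, z].
In Python, from bench import observe, imaging, hand_in, nets gives the robot as it stands. The module is installed in compiled form; this text tells all that it offers.
- The arm moves only by the tool play_rows, never from a script. Its argument "rows" is one flat list of numbers, 7 for each row, row after row: the turn, a rotation vector about the tool's x, y, z in rad, then the shift along the tool's x, y, z in cm, then the opening, from 0 (shut) to 1 (fully open). In form: [ax, ay, az, x, y, z, grip, ax, ay, az, x, y, z, grip, ...]. A call has 1 to 20 rows; each row shifts and turns the commanded pose from where the row before left it, along the tool's axes as they then stand; what a row does not reach is not made up. A row lasts 1/10 s, in which the tool goes at most 50 mm and 8.59 degrees, less where a joint would pass 70% of its speed; a pose out of reach is approached as far as the arm can. A call with a gripper value outside its range is refused whole. The fingers move at their own pace and stop on an object; "squeeze" is the grip in N (left out, the last holds). Time passes only in rows, so rows that do not move let the fingers close. It gives the time, the measured TCP pose, the force, the opening and the grip force at its end, in the units of the state.
- observe(): the state, without advancing time (a new reading comes with each control period).
- imaging.capture(name): name is "side" or "top"; returns the picture (480x640x3 uint8, red, green, blue); there is no depth.
- imaging.calibration(name): a dict with "camera_matrix" (3x3 intrinsics, pixels), "D" ([k1, k2, p1, p2, k3] as OpenCV has them; the pictures are not rectified), "rvec" (rotation vector, rad) and "tvec" (3), from world to camera coordinates, as OpenCV has them. Camera axes: x right, y down, z forward; pixel columns grow to the right and rows downward; lengths in mm; the calibration is good to about 2 mm. A picture is of the moment at which its call begins. calibration takes no time and is no camera call.
- hand_in(): hands the job in; it is judged then, once.
Trained networks look in the newest picture that a camera, given by its name, has taken for a name from the list of things; names that differ only in an ending like _2 or _b are one class to them, and where a whole thing is asked for, a point or a joint stands for the part that bears it (a point fixed in the world has none). Each returns a list of dicts, best first, with "score" (0 to 1); they miss things now and then, are a little off and sometimes report something else, mostly with a low value. They report only what shows in the picture. A call takes as long as a camera call. They do not tell look-alikes from the thing itself.
- nets.spot_in(camera, label): "location" ([x, y, z] in mm, in the coordinates of the camera as it stood for that picture, good to about 4 mm: the middle of the surface that is visible of it).
- nets.tip_of(camera, label): "location" ([x, y, z] in mm, in the coordinates of the camera as it stood for that picture, good to about 4 mm: a listed point, or the origin of a listed thing).
The state is a dict: "time": time; "joints": joint angles; "joint_velocities": joint speeds; "effort": joint torques, N m; "ee_pos": TCP position; "eef_rot": TCP orientation; "contact_force": force on the tool from outside, world axes, zero at the start; "wrist_torque": the same for the moment, N m; "gripper_width": opening from 0.0 (shut) to 1.0 (fully open); "finger_force": force on a finger pad.
Only numpy, scipy, OpenCV 4.12 (cv2) and the standard library are available. Lean on these libraries where they do the work, as an engineer would, in place of code of your own. Each camera call takes 0.05 s, during which the arm holds its last target. There are 200 camera calls.

### The job

The bracket in the drill jig is finished: swing the jig's leaf right aside, draw the bracket out along its nest with your fingertips pressed on its flat top until it stands well out over the ledge, then push it on so that it drops down the chute and comes to rest in the blue tray. Slide it, never lift it out, and never bear on it with more than 20 N (press and drag together) or lean on the jig; leave the leaf open for the next blank, and do not disturb the two blanks, the tape measure or the hex key lying round the jig.

Things in the scene. Friction and masses are not known exactly. Their poses are not given: they have to be found in the camera images.
- ledge (a point): middle of the jig's ledge: the bed's free edge over the chute, at bed height, about 98 mm above the bench. x points level from the nest out over the ledge and down the chute, y to the side where the leaf's pivot is, z up
- jig: steel drill jig on a stand. Origin: bed level, 56 mm behind the ledge; axes as ledge. Its nest is a channel along x: flat bed from x = -53 (end stop, 15 mm high, 25 mm thick) to +56 mm (ledge), between fences at y = +20 and -22 mm, 7 mm high, outer sides at y = +52 and -40. Stands on stiff rubber feet: sinks 0.5 mm for 20 N, so set the press by feel
- plunger_tip (a point): nose of the spring plunger in the fence at y = -22 mm, 36 mm behind the ledge. It presses the bracket sideways with about 5.5 N against the other fence, so that sliding it takes about 3 N, and a quarter of the press on it more, until its rear end is past this point; then the nose springs out 2 mm
- bracket_centre (a point): centre, half-way up, of the bracket in the nest; x along its length, towards the ledge, y across, z up. At the start it lies flat on the bed, rear end 1 mm from the end stop, front end 4 mm behind the ledge, top 1 mm higher than the fences. Once its rear end has left the plunger it tips over the ledge and slides down by itself
- bracket: the bracket: flat brushed aluminium bar 104 x 40 x 8 mm, about 0.15 kg, with two drilled holes 10 and 36 mm ahead of its centre; origin under its centre. It slides easily on the waxed bed and fences (friction about 0.25); the fingertips hold it well (about 0.8), but slip on it if they press with less than some 7 N; about 11 N is right
- leaf (a joint): swing leaf: dark steel plate 79 x 75 x 6 mm with two drill bushes, 1.5 mm above the bracket, a lip on it hanging before the bracket's front end. Angle (rad) about an upright pivot: 0 closed (up to 0.2 at the start), grows anticlockwise seen from above, stop at 1.75; from 1.4 on it is clear of the nest. Stiff (0.12 N m), stays where it is left
- leaf_knob (a point): middle of the black round knob on the leaf, 20 mm diameter, 22 mm high (10 mm above and 12 mm below this point), on a thin neck
- leaf_hinge (a point): point on the leaf's pivot axis at the height of leaf_knob; the knob is 63 mm from it. Nothing stands up at this point
- tray_in (a point): middle of the inner floor of the blue open tray at the chute's foot, axes as ledge, inside 158 mm (x) by 130 mm (y), walls 35 mm high; one finished bracket already lies along its side
- blank_1_centre (a point): centre of an undrilled bracket blank, 104 x 40 x 8 mm, lying on the bench beside the jig; a bystander
- blank_2_centre (a point): centre of a second such blank lying crosswise on the first; a bystander
- tape_measure: yellow tape measure, 34 x 83 x 64 mm, origin under its middle, standing on the bench beside the jig; a bystander
- hex_keys: black hex key, 31 x 83 x 6 mm, lying on the bench behind the jig; a bystander
Things that resemble listed ones, but are neither listed nor needed, are in the scene too. What is shaped like the bracket but yellow is not meant.

How it is judged:
By the outcome, as a careful person would: the job done as asked, in the order asked, and still so for the second after the job is handed in, with the robot touching nothing.
It also fails if it takes over 62 s, if anything falls off the work surface, if the arm or the gripper's body presses on something with over 40 N, if the wrist force passes 120 N, or if a joint passes its speed limit or range.

## Working session

There is one attempt and no reset: what is moved stays moved. The work goes in short steps, Python scripts to look and compute and a tool call to move; the robot and the scene stay as the last step left them, time stands still between calls to the robot, and variables do not carry over. Pictures are saved under pics/ and viewed, at most 10 in all, crops included, and the job is handed in when it is done.

Besides the shell and the picture viewer there is one more tool, called after "Call:" as name(argument=value, ...), one argument or row to a line, values as JSON. play_rows: Moves the arm, as the interface text tells. Its arguments: {"type":"object","properties":{"rows":{"type":"array"},"squeeze":{"type":"number"}},"required":["rows"]}

```bash
mkdir -p pics; cat > h.py <<'E'
import numpy as np, cv2
from bench import observe, imaging, hand_in, nets
def cal(n):
    c=imaging.calibration(n); R=cv2.Rodrigues(np.array(c["rvec"],float))[0]
    return np.array(c["camera_matrix"],float),np.array(c["D"],float),R,np.array(c["tvec"],float).ravel()
def w(n,p):
    K,D,R,t=cal(n); return R.T@(np.array(p)-t)
def px(n,P):
    K,D,R,t=cal(n); return cv2.projectPoints(np.array(P,float).reshape(-1,1,3),R,t,K,D)[0].reshape(-1,2)
def at_z(n,uv,z):
    K,D,R,t=cal(n); q=cv2.undistortPoints(np.array(uv,float).reshape(-1,1,2),K,D).reshape(-1,2)
    d=np.c_[q,np.ones(len(q))]@R; c=-R.T@t
    return c+d*((z-c[2])/d[:,2])[:,None]
def shot(n,f):
    im=imaging.capture(n); cv2.imwrite(f"pics/{f}.png",im[:,:,::-1]); return im
E
python3 - <<'E'
from h import *
s=observe(); print(s)
for n in("side","top"):
    shot(n,n+"0")
    for l in("ledge","jig","plunger_tip","bracket_centre","leaf_knob","leaf_hinge","tray_in","blank_1_centre","tape_measure","hex_keys"):
        print(n,l,[(round(d["score"],2),w(n,d["location"]).round(0).tolist(),px(n,w(n,d["location"])).round()[0].tolist()) for d in nets.tip_of(n,l)[:3]])
print(observe()["time"])
E
```

```text
{'time': 0.0, 'joints': array([-1.52684085e+00,  2.59323242e-01,  1.53606173e+00, -3.78648575e-05,
        1.34800947e+00, -2.02719645e-01]), 'joint_velocities': array([-0.00128458, -0.00079727, -0.0007185 ,  0.00047395, -0.00126559,
        0.00159219]), 'effort': array([ 4.54100955e-04, -4.37310612e+01, -2.84006006e+01,  7.18851993e-02,
        4.12577041e-02, -1.26267341e-04]), 'ee_pos': array([ 134.32736139, -532.78239948,  217.83692171]), 'eef_rot': array([-8.99519476e-04,  9.92402641e-01,  1.23029212e-01,  5.30370323e-05]), 'contact_force': array([0.1854481 , 1.08549341, 1.21656475]), 'wrist_torque': array([ 0.02244854, -0.02063793, -0.04639883]), 'finger_force': 0.0, 'gripper_width': 0.9981956827073891}
side ledge [(0.6, [464.0, -295.0, 98.0], [339.0, 237.0]), (0.19, [418.0, -468.0, 11.0], [359.0, 355.0])]
side jig [(0.86, [471.0, -243.0, 101.0], [330.0, 216.0])]
side plunger_tip [(0.52, [455.0, -265.0, 133.0], [327.0, 212.0])]
side bracket_centre [(0.98, [226.0, -443.0, 2.0], [236.0, 389.0]), (0.75, [192.0, -292.0, 4.0], [187.0, 322.0]), (0.69, [475.0, -241.0, 101.0], [331.0,
[... 411 characters left out ...]
0, 4.0], [388.0, 243.0])]
top ledge [(0.82, [464.0, -293.0, 97.0], [304.0, 214.0])]
top jig [(0.87, [476.0, -245.0, 96.0], [275.0, 208.0])]
top plunger_tip []
top bracket_centre [(0.88, [474.0, -244.0, 107.0], [273.0, 208.0]), (0.64, [195.0, -297.0, 0.0], [310.0, 377.0]), (0.58, [233.0, -436.0, 5.0], [389.0, 354.0])]
top leaf_knob [(0.7, [459.0, -263.0, 134.0], [284.0, 213.0])]
top leaf_hinge [(0.59, [519.0, -244.0, 135.0], [272.0, 176.0])]
top tray_in [(0.85, [419.0, -469.0, 17.0], [404.0, 248.0])]
top blank_1_centre [(0.54, [316.0, -318.0, 1.0], [321.0, 307.0])]
top tape_measure [(0.79, [345.0, -160.0, -1.0], [233.0, 293.0])]
top hex_keys [(0.59, [597.0, -254.0, -1.0], [285.0, 158.0])]
1.1
```

View pics/top0.png

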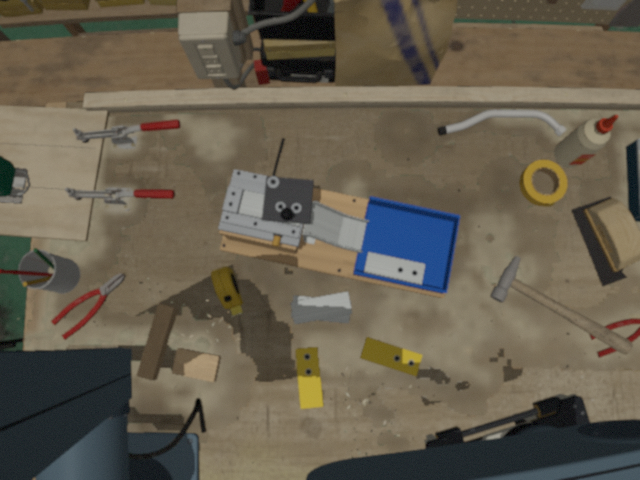

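View pics/side0.png

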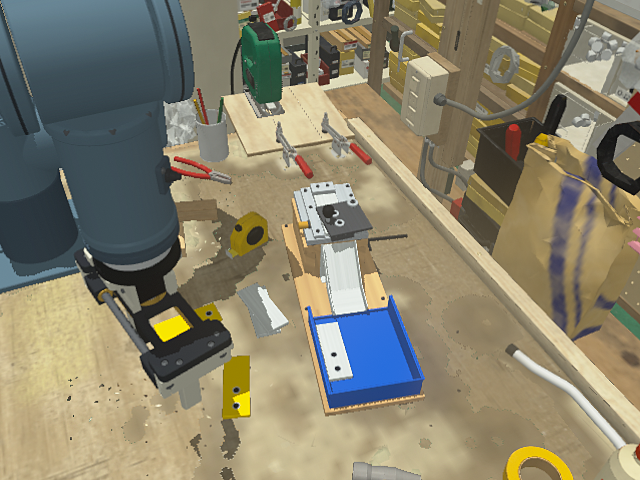

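Top view: the jig is at about (275,208). The dark leaf with its black knob is at (287,213), with the chute to the right and the blue tray at (410,245). Look-alikes are the yellow bars at (310,377) and (392,356), the grey blanks at (322,307) and the finished bar in the tray at (395,268). My bracket is the aluminium bar in the nest under the leaf, at about (265,205). I'll check this on a close crop with the modelled jig drawn over it.

```bash
cat >> h.py <<'E'
def jf(o,yaw):
    c,s=np.cos(yaw),np.sin(yaw); R=np.array([[c,-s,0],[s,c,0],[0,0,1]])
    return lambda P: np.atleast_2d(np.array(P,float))@R.T+np.array(o)
E
python3 - <<'E'
from h import *
J=jf([475.5,-242,98],np.deg2rad(-104)); Ji=lambda p:(np.array(p)-[475.5,-242,98])@jf([0,0,0],np.deg2rad(-104))(np.eye(3)).T
print("hinge,knob in jig",Ji([519,-244,135]).round(),Ji([459,-263,134]).round())
out=[]
for n,(u,v,W,H),k in(("top",(210,160,130,100),6),("side",(270,170,120,100),6)):
    im=cv2.resize(cv2.imread(f"pics/{n}0.png")[v:v+H,u:u+W],None,fx=k,fy=k,interpolation=cv2.INTER_CUBIC)
    def pl(P,c):
        q=((px(n,J(P))-[u,v]+.5)*k).round().astype(int); cv2.polylines(im,[q.reshape(-1,1,2)],True,c,1)
    pl([[-78,-40,7],[56,-40,7],[56,52,7],[-78,52,7]],(0,0,255)); pl([[-52,-20,8],[52,-20,8],[52,20,8],[-52,20,8]],(0,255,0))
    for P in([519,-244,135],[459,-263,134]):
        q=((px(n,P)[0]-[u,v]+.5)*k).astype(int); cv2.drawMarker(im,tuple(int(a) for a in q),(255,0,255),0,15,2)
    cv2.imwrite(f"pics/c_{n}.png",im)
E
```

```text
hinge,knob in jig [-9. 43. 37.] [ 24. -11.  36.]
```

View pics/c_top.png

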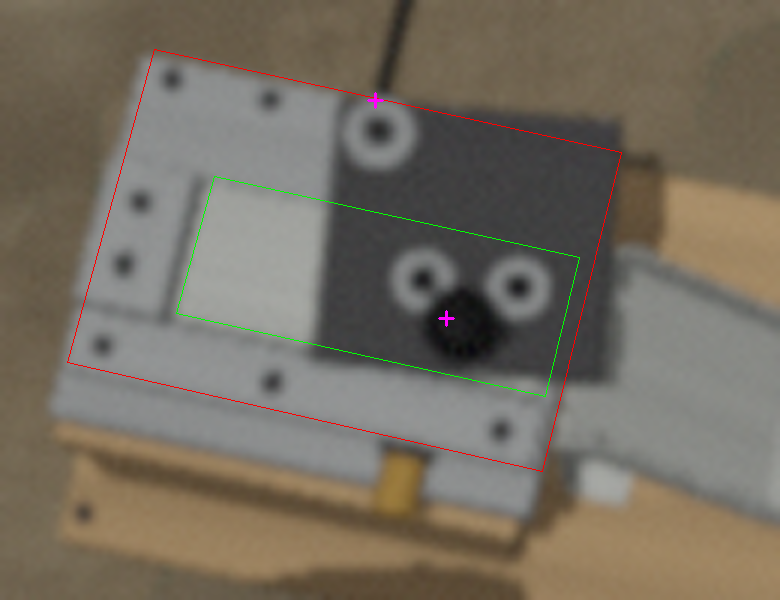

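View pics/c_side.png

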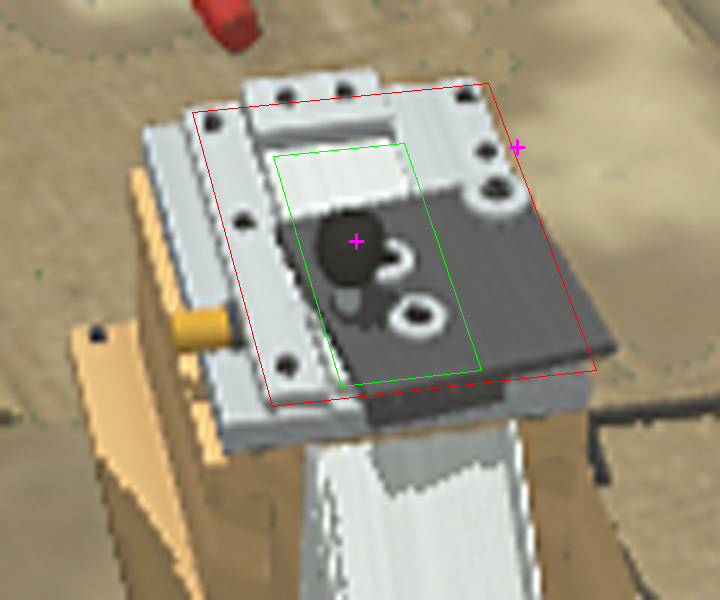

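The crop shows bare aluminium in the nest at crop (260,260), under the dark leaf, so the choice is right. The hinge ring is at crop (378,130) and the knob at (463,322). The jig model fits to about 2 mm, but the hinge and knob need correcting from their pixels.

```bash
python3 - <<'E'
from h import *
f=lambda n,p:{"top":np.array([210,160]),"side":np.array([270,170])}[n]+np.array(p)/6-.5
for nm,a,b,z in(("hinge",(378,128),(496,188),118),("knobtop",(463,322),(352,236),145),("knobmid",(463,322),(352,245),135)):
    print(nm,at_z("top",[f("top",a)],z).round(1),at_z("side",[f("side",b)],z).round(1))
for nm,a,z in(("rearL",(205,172),106),("rearR",(172,322),106),("fenceFR",(543,470),105)): print(nm,at_z("top",[f("top",a)],z).round(1))
print("sideRear",at_z("side",[f("side",(268,150)),f("side",(395,140))],106).round(1))
E
```

```text
hinge [[ 516.7 -243.1  118. ]] [[ 515.6 -239.6  118. ]]
knobtop [[ 455.2 -268.1  145. ]] [[ 452.8 -272.1  145. ]]
knobmid [[ 457.7 -267.4  135. ]] [[ 456.7 -264.9  135. ]]
rearL [[ 508.6 -194.   106. ]]
rearR [[ 466.1 -185.6  106. ]]
fenceFR [[ 423.4 -286.8  105. ]]
sideRear [[ 468.5 -183.7  106. ]
 [ 505.6 -194.2  106. ]]
```

Call:
play_rows(
  rows=[0, 0, -0.0775, 0, 0, 0, 0.6, 0, 0, -0.0775, 0, 0, 0, 0.6, 0, 0, 0, 3.34, -0.99, 0, 0.6, 0, 0, 0, 3.34, -0.99, 0, 0.6, 0, 0, 0, 3.34, -0.99, 0, 0.6, 0, 0, 0, 3.34, -0.99, 0, 0.6, 0, 0, 0, 3.34, -0.99, 0, 0.6, 0, 0, 0, 3.34, -0.99, 0, 0.6, 0, 0, 0, 3.34, -0.99, 0, 0.6, 0, 0, 0, 3.34, -0.99, 0, 0.6, 0, 0, 0, 3.34, -0.99, 0, 0.6, 0, 0, 0, 3.34, -0.99, 0, 0.6, 0, 0, 0, 3.34, -0.99, 0, 0.6, 0, 0, 0, 3.34, -0.99, 0, 0.6, 0, 0, 0, 0, 0, 0, 0.6, 0, 0, 0, 0, 0, 0, 0.6],
)

```text
time: 2.7
ee_pos: [457.0, -266.8, 218.6]
eef_rot: [0.0, 0.98, 0.201, -0.0]
contact_force: [-0.5, 0.3, -0.1]
gripper_width: 0.598
finger_force: 0.0
```

Call:
play_rows(
  rows=[0, 0, 0, 0, 0, 2.5, 0.6, 0, 0, 0, 0, 0, 2.5, 0.6, 0, 0, 0, 0, 0, 2.5, 0.6, 0, 0, 0, 0, 0, 1.2, 0.6, 0, 0, 0, 0, 0, 0.5, 0.6, 0, 0, 0, 0, 0, 0, 0.6],
  squeeze=5,
)

```text
time: 3.3
ee_pos: [456.4, -267.8, 126.6]
eef_rot: [-0.0, 0.98, 0.199, -0.0]
contact_force: [0.3, 0.5, 1.5]
gripper_width: 0.602
finger_force: 0.0
```

```bash
python3 - <<'E'
from h import *
a=shot("top","t1")[150:260,220:360]; b=shot("side","s1")[110:260,230:430]
a=cv2.resize(a,(760,597))[:, :]; cv2.imwrite("pics/j1.png",cv2.resize(np.hstack([cv2.resize(a,(380,290)),cv2.resize(b,(387,290))]),None,fx=1,fy=1)[:,:,::-1])
print(observe()["contact_force"])
E
```

```text
[ 0.24678373 -0.17186318  0.39988637]
```

View pics/j1.png

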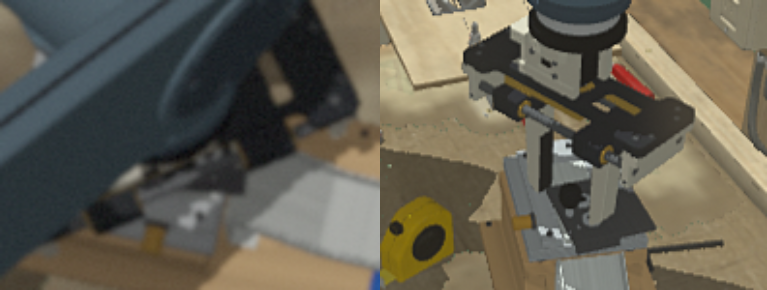

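The knob stands between the two fingers, at (570,192) in the side half, and the fingers are clear of the leaf. I'll close lightly on it.

Call:
play_rows(
  rows=[0, 0, 0, 0, 0, 0, 0.15, 0, 0, 0, 0, 0, 0, 0.15, 0, 0, 0, 0, 0, 0, 0.15, 0, 0, 0, 0, 0, 0, 0.15, 0, 0, 0, 0, 0, 0, 0.15, 0, 0, 0, 0, 0, 0, 0.15],
  squeeze=5,
)

```text
time: 4.0
ee_pos: [456.9, -267.3, 126.7]
eef_rot: [0.0, 0.98, 0.2, 0.0]
contact_force: [-1.1, -0.3, 0.7]
gripper_width: 0.205
finger_force: 5.0
```

Call:
play_rows(
  rows=[0, 0, -0.1, 0.03, 0.63, 0, 0.15, 0, 0, -0.1, 0.03, 0.63, 0, 0.15, 0, 0, -0.1, 0.03, 0.63, 0, 0.15, 0, 0, 0, 0, 0, 0, 0.15],
)

```text
time: 4.4
ee_pos: [466.8, -283.9, 126.7]
eef_rot: [0.0, 0.939, 0.344, -0.0]
contact_force: [0.3, -0.4, 2.0]
gripper_width: 0.206
finger_force: 5.0
```

Call:
play_rows(
  rows=[0, 0, -0.1, 0.03, 0.63, 0, 0.15, 0, 0, -0.1, 0.03, 0.63, 0, 0.15, 0, 0, -0.1, 0.03, 0.63, 0, 0.15, 0, 0, -0.1, 0.03, 0.63, 0, 0.15, 0, 0, -0.1, 0.03, 0.63, 0, 0.15, 0, 0, -0.1, 0.03, 0.63, 0, 0.15, 0, 0, -0.1, 0.03, 0.63, 0, 0.15, 0, 0, -0.1, 0.03, 0.63, 0, 0.15, 0, 0, -0.1, 0.03, 0.63, 0, 0.15, 0, 0, -0.1, 0.03, 0.63, 0, 0.15, 0, 0, -0.1, 0.03, 0.63, 0, 0.15, 0, 0, -0.1, 0.03, 0.63, 0, 0.15, 0, 0, 0, 0, 0, 0, 0.15],
)

```text
time: 5.7
ee_pos: [536.0, -303.8, 126.8]
eef_rot: [0.001, 0.581, 0.814, -0.001]
contact_force: [1.5, -5.1, -1.1]
gripper_width: 0.209
finger_force: 5.0
```

Call:
play_rows(
  rows=[0, 0, -0.1, 0.0, 0.63, 0, 0.15, 0, 0, 0, 0, 0, 0, 0.15, 0, 0, 0, 0, 0, 0, 0.15],
)

```text
time: 6.0
ee_pos: [541.9, -301.4, 126.8]
eef_rot: [0.001, 0.542, 0.84, -0.0]
contact_force: [2.7, -5.4, -2.1]
gripper_width: 0.205
finger_force: 5.0
```

Call:
play_rows(
  rows=[0, 0, 0, 0, 0, 0, 0.45, 0, 0, 0, 0, 0, 0, 0.45, 0, 0, 0, 0, 0, 0, 0.45, 0, 0, 0, 0, 0, -1.5, 0.45, 0, 0, 0, 0, 0, -2.5, 0.45, 0, 0, 0, 0, 0, -2.5, 0.45, 0, 0, -0.129, 0, 0, 0, 0, 0, 0, -0.129, 0, 0, 0, 0, 0, 0, -0.129, 0, 0, 0, 0, 0, 0, -0.129, 0, 0, 0, 0, 0, 0, -0.129, 0, 0, 0, 0, 0, 0, -0.129, 0, 0, 0, 0, 0, 0, -0.129, 0, 0, 0, 0, 0, 0, 0, 2.7, 2.35, 0, 0, 0, 0, 0, 2.7, 2.35, 0, 0, 0, 0, 0, 2.65, 2.35, 0, 0, 0, 0, 0, 0, 0, 0, 0, 0, 0, 0, 0, 0, 0, 0],
  squeeze=10,
)

```text
time: 7.8
ee_pos: [479.5, -212.5, 192.2]
eef_rot: [0.0, 0.118, 0.993, -0.0]
contact_force: [0.6, -0.5, -0.2]
gripper_width: 0.007
finger_force: 0.0
```

```bash
python3 - <<'E'
from h import *
s=observe(); print(s["joints"].round(2),s["contact_force"],s["wrist_torque"])
a=shot("top","t2")[150:260,220:360]; b=shot("side","s2")[110:260,230:430]
cv2.imwrite("pics/j2.png",np.hstack([cv2.resize(a,(380,290)),cv2.resize(b,(387,290))])[:,:,::-1])
for n in("top","side"):
  for l in("bracket_centre","leaf_knob","ledge"): print(n,l,[(round(d["score"],2),w(n,d["location"]).round(0).tolist()) for d in nets.tip_of(n,l)[:3]])
E
```

```text
[-0.63  0.23  1.64  0.    1.27 -1.96] [ 0.62276868 -0.54361169 -0.16885045] [-0.05850682 -0.14335647  0.03893716]
top bracket_centre [(0.71, [473.0, -241.0, 106.0]), (0.67, [230.0, -436.0, 3.0]), (0.57, [196.0, -295.0, 2.0])]
top leaf_knob [(0.86, [542.0, -297.0, 136.0])]
top ledge [(0.93, [465.0, -293.0, 98.0])]
side bracket_centre [(0.87, [191.0, -293.0, 5.0]), (0.68, [475.0, -240.0, 105.0])]
side leaf_knob [(0.58, [542.0, -296.0, 131.0])]
side ledge [(0.79, [465.0, -294.0, 99.0])]
```

View pics/j2.png

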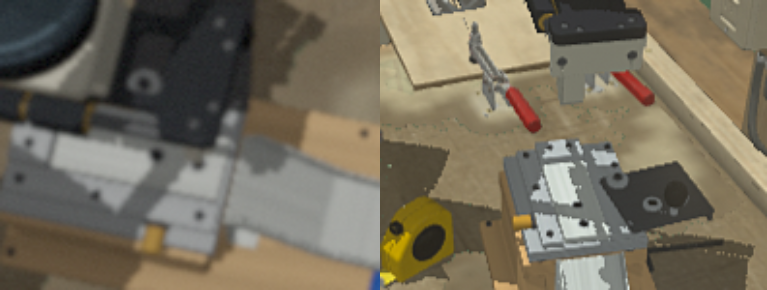

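Leaf and knob are swung clear (right half, knob at (677,190)), and the bracket with its two holes lies free in the nest. Next I lower the closed fingers towards its rear half.

Call:
play_rows(
  rows=[0, 0, 0, 0, 0, 3, 0, 0, 0, 0, 0, 0, 3, 0, 0, 0, 0, 0, 0, 1.6, 0, 0, 0, 0, 0, 0, 0.4, 0, 0, 0, 0, 0, 0, 0, 0, 0, 0, 0, 0, 0, 0, 0],
)

```text
time: 8.8
ee_pos: [480.3, -213.5, 112.6]
eef_rot: [0.001, 0.118, 0.993, -0.0]
contact_force: [0.2, 0.1, 1.1]
gripper_width: 0.009
finger_force: 0.0
```

Call:
play_rows(
  rows=[0, 0, 0, 0, 0, 0.1, 0, 0, 0, 0, 0, 0, 0.05, 0, 0, 0, 0, 0, 0, 0, 0, 0, 0, 0, 0, 0, 0, 0],
)

```text
time: 9.2
ee_pos: [479.7, -213.1, 110.5]
eef_rot: [0.0, 0.118, 0.993, -0.0]
contact_force: [-0.4, -0.7, -0.1]
gripper_width: 0.004
finger_force: 0.0
```

Call:
play_rows(
  rows=[0, 0, 0, 0, 0, 0.1, 0, 0, 0, 0, 0, 0, 0.1, 0, 0, 0, 0, 0, 0, 0.1, 0, 0, 0, 0, 0, 0, 0, 0, 0, 0, 0, 0, 0, 0, 0],
)

```text
time: 9.7
ee_pos: [479.5, -212.9, 107.1]
eef_rot: [-0.0, 0.118, 0.993, 0.0]
contact_force: [-0.2, -0.5, 0.1]
gripper_width: 0.006
finger_force: 0.0
```

Call:
play_rows(
  rows=[0, 0, 0, 0, 0, 0.04, 0, 0, 0, 0, 0, 0, 0, 0, 0, 0, 0, 0, 0, 0, 0],
)

```text
time: 10.0
ee_pos: [479.5, -213.0, 106.8]
eef_rot: [0.0, 0.118, 0.993, -0.0]
contact_force: [-0.1, 0.6, -0.1]
gripper_width: 0.007
finger_force: 0.0
```

Call:
play_rows(
  rows=[0, 0, 0, 0, 0, 0.03, 0, 0, 0, 0, 0, 0, 0, 0, 0, 0, 0, 0, 0, 0, 0],
)

```text
time: 10.3
ee_pos: [479.6, -213.0, 106.4]
eef_rot: [0.0, 0.118, 0.993, 0.0]
contact_force: [-0.3, 0.4, -0.0]
gripper_width: 0.006
finger_force: 0.0
```

Call:
play_rows(
  rows=[0, 0, 0, 0, 0, 0.02, 0, 0, 0, 0, 0, 0, 0, 0, 0, 0, 0, 0, 0, 0, 0],
)

```text
time: 10.6
ee_pos: [479.6, -213.0, 106.3]
eef_rot: [0.0, 0.118, 0.993, -0.0]
contact_force: [-1.0, 0.4, 0.5]
gripper_width: 0.005
finger_force: 0.1
```

Call:
play_rows(
  rows=[0, 0, 0, 0, 0, 0.02, 0, 0, 0, 0, 0, 0, 0, 0, 0, 0, 0, 0, 0, 0, 0],
)

```text
time: 10.9
ee_pos: [479.6, -213.0, 106.2]
eef_rot: [0.0, 0.118, 0.993, -0.0]
contact_force: [-0.6, 1.2, 2.6]
gripper_width: 0.01
finger_force: 1.2
```

Contact is just beginning.

Call:
play_rows(
  rows=[0, 0, 0, 0, 0, 0.02, 0, 0, 0, 0, 0, 0, 0, 0, 0, 0, 0, 0, 0, 0, 0],
)

```text
time: 11.2
ee_pos: [479.6, -213.0, 106.1]
eef_rot: [0.0, 0.118, 0.993, -0.0]
contact_force: [-2.7, 1.1, 5.8]
gripper_width: 0.003
finger_force: 2.7
```

Call:
play_rows(
  rows=[0, 0, 0, 0, 0, 0.01, 0, 0, 0, 0, 0, 0, 0, 0, 0, 0, 0, 0, 0, 0, 0],
)

```text
time: 11.5
ee_pos: [479.6, -213.0, 106.1]
eef_rot: [0.0, 0.118, 0.993, -0.0]
contact_force: [-2.2, 0.7, 5.0]
gripper_width: 0.005
finger_force: 3.0
```

Call:
play_rows(
  rows=[0, 0, 0, 0, 0, 0.02, 0, 0, 0, 0, 0, 0, 0, 0, 0, 0, 0, 0, 0, 0, 0, 0, 0, 0, 0, 0, 0, 0],
)

```text
time: 11.9
ee_pos: [479.6, -213.0, 106.1]
eef_rot: [0.0, 0.118, 0.993, -0.0]
contact_force: [-1.9, 1.5, 6.3]
gripper_width: 0.009
finger_force: 3.6
```

Call:
play_rows(
  rows=[0, 0, 0, 0, 0, 0.015, 0, 0, 0, 0, 0, 0, 0, 0, 0, 0, 0, 0, 0, 0, 0, 0, 0, 0, 0, 0, 0, 0],
)

```text
time: 12.3
ee_pos: [479.6, -213.0, 106.1]
eef_rot: [0.0, 0.118, 0.993, -0.0]
contact_force: [-2.7, 1.6, 8.3]
gripper_width: 0.007
finger_force: 4.1
```

Call:
play_rows(
  rows=[0, 0, 0, 0, 0, 0.025, 0, 0, 0, 0, 0, 0, 0, 0, 0, 0, 0, 0, 0, 0, 0, 0, 0, 0, 0, 0, 0, 0],
)

```text
time: 12.7
ee_pos: [479.6, -213.0, 106.0]
eef_rot: [0.0, 0.118, 0.993, -0.0]
contact_force: [-2.4, 2.6, 8.9]
gripper_width: 0.002
finger_force: 4.8
```

Call:
play_rows(
  rows=[0, 0, 0, 0, 0, 0.02, 0, 0, 0, 0, 0, -0.05, 0, 0, 0, 0, 0, 0, -0.1, 0, 0, 0, 0, 0, 0, -0.15, 0, 0, 0, 0, 0, 0, -0.2, 0, 0, 0, 0, 0, 0, -0.2, 0, 0, 0, 0, 0, 0, -0.2, 0, 0],
)

```text
time: 13.4
ee_pos: [478.1, -219.3, 105.9]
eef_rot: [0.001, 0.118, 0.993, 0.002]
contact_force: [0.1, 9.7, 12.2]
gripper_width: 0.006
finger_force: 6.4
```

Call:
play_rows(
  rows=[0, 0, 0, 0, 0, 0, 0, 0, 0, 0, 0, 0, 0, 0],
)

```text
time: 13.6
ee_pos: [477.9, -220.1, 105.9]
eef_rot: [0.0, 0.118, 0.993, 0.001]
contact_force: [-0.5, 8.4, 11.7]
gripper_width: 0.004
finger_force: 6.0
```

```bash
python3 - <<'E'
from h import *
s=observe(); print(s["ee_pos"].round(1),s["contact_force"].round(1),s["wrist_torque"].round(2))
n="side"; b=shot(n,"s3")[150:260,290:400]
b=cv2.resize(b,None,fx=5,fy=5,interpolation=cv2.INTER_CUBIC)
b=np.ascontiguousarray(b[:,:,::-1]);J=jf([474.8,-241,98],np.deg2rad(-104))
for d,c in((0,(0,255,0)),(8,(0,0,255))):
  q=((px(n,J([[-52+d,-20,8],[52+d,-20,8],[52+d,20,8],[-52+d,20,8],[56,20,0],[56,-22,0]]))-[290,150]+.5)*5).astype(int)
  cv2.polylines(b,[q[:4].reshape(-1,1,2)],True,c,1)
cv2.polylines(b,[q[4:].reshape(-1,1,2)],True,(255,0,255),1)
cv2.imwrite("pics/j3.png",b)
E
```

```text
[ 477.9 -220.1  105.9] [-0.5  8.4 11.7] [ 1.35 -0.06  0.03]
```

View pics/j3.png

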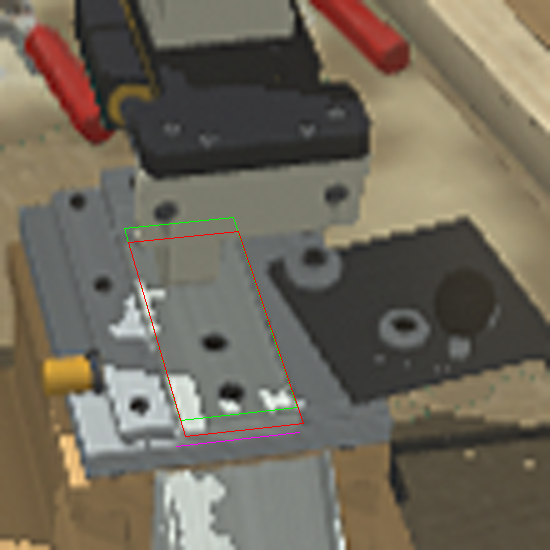

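```bash
python3 - <<'E'
from h import *
h=[np.array(p)/5-.5+[290,150] for p in((214,342),(231,393))]
P=at_z("side",h,106); print(P.round(1)); 
R=jf([0,0,0],np.deg2rad(-104))(np.eye(3)) # rows=axes
print(((P-[474.8,-241,98])@R.T).round(1))
# earlier picture s2: holes near
im=cv2.imread("pics/s2.png",0)
q=px("side",jf([474.8,-241,98],np.deg2rad(-104))([[10,0,8],[36,0,8]])); print(q)
for name in("s2","s3"):
  g=cv2.imread(f"pics/{name}.png",0)
  for u,v in q:
    u,v=int(u),int(v); c=g[v-4:v+9,u-6:u+7]; m=cv2.minMaxLoc(cv2.GaussianBlur(c,(3,3),0)); print(name,m[0],(u-6+m[2][0],v-4+m[2][1]))
E
```

```text
[[ 470.4 -254.8  106. ]
 [ 464.2 -280.9  106. ]]
[[14.5 -0.9  8. ]
 [41.3 -0.6  8. ]]
[[332.30245286 216.17635618]
 [335.4239664  226.01127355]]
s2 43.0 (332, 216)
s2 37.0 (335, 225)
s3 32.0 (332, 218)
s3 35.0 (336, 228)
```

Call:
play_rows(
  rows=[0, 0, 0, 0.02, 0, 0.015, 0, 0, 0, 0, 0, -0.1, 0, 0, 0, 0, 0, 0, -0.2, 0, 0, 0, 0, 0, 0.01, -0.2, 0, 0, 0, 0, 0, 0, -0.2, 0, 0, 0, 0, 0, 0.01, -0.2, 0, 0, 0, 0, 0, 0, -0.2, 0, 0, 0, 0, 0, 0.01, -0.2, 0, 0, 0, 0, 0, 0, -0.2, 0, 0],
)

```text
time: 14.55
ee_pos: [474.6, -234.2, 105.9]
eef_rot: [0.001, 0.118, 0.993, 0.002]
contact_force: [1.6, 9.0, 11.9]
gripper_width: 0.006
finger_force: 6.1
```

Call:
play_rows(
  rows=[0, 0, 0, 0.02, -0.2, 0.01, 0, 0, 0, 0, 0.01, -0.2, 0, 0, 0, 0, 0, 0, -0.2, 0, 0, 0, 0, 0, 0.01, -0.2, 0, 0, 0, 0, 0, 0, -0.2, 0, 0, 0, 0, 0, 0.01, -0.2, 0, 0, 0, 0, 0, 0, -0.2, 0, 0, 0, 0, 0, 0.01, -0.2, 0, 0, 0, 0, 0, 0, 0, 0, 0],
)

```text
time: 15.45
ee_pos: [470.7, -250.9, 106.0]
eef_rot: [0.002, 0.118, 0.993, 0.0]
contact_force: [2.2, 5.3, 10.5]
gripper_width: 0.006
finger_force: 5.2
```

```bash
cat > tr.py <<'E'
from h import *
import sys
d=float(sys.argv[1]); J=jf([474.8,-241,98],np.deg2rad(-104)); R=jf([0,0,0],np.deg2rad(-104))(np.eye(3))
shot("side",sys.argv[2]); g=cv2.GaussianBlur(cv2.imread(f"pics/{sys.argv[2]}.png",0),(3,3),0)
for u,v in px("side",J([[10+d,0,8],[36+d,0,8]])).astype(int):
    c=255.-g[v-5:v+7,u-5:u+6]; c=np.clip(c-c.max()+35,0,None); m=cv2.moments(c)
    uv=[u-5+m["m10"]/m["m00"],v-5+m["m01"]/m["m00"]]
    print(np.round(uv,1),((at_z("side",[uv],106)-[474.8,-241,98])@R.T).round(1))
print(observe()["contact_force"].round(1),observe()["ee_pos"].round(1))
E
python3 tr.py 34 s4
```

```text
[336.5 230.4] [[47.1 -0.5  8. ]]
[340.3 240.5] [[72.7  0.5  8. ]]
[ 2.3  4.3 10.7] [ 470.6 -251.   106. ]
```

Call:
play_rows(
  rows=[0, 0, 0, 0, -0.1, 0.01, 0, 0, 0, 0, 0.01, -0.2, 0, 0, 0, 0, 0, 0, -0.2, 0, 0, 0, 0, 0, 0.01, -0.2, 0, 0, 0, 0, 0, 0, -0.2, 0, 0, 0, 0, 0, 0.01, -0.2, 0, 0, 0, 0, 0, 0, -0.2, 0, 0, 0, 0, 0, 0.01, -0.2, 0, 0, 0, 0, 0, 0, 0, 0, 0],
)

```text
time: 16.4
ee_pos: [467.1, -265.9, 106.0]
eef_rot: [0.002, 0.118, 0.993, 0.0]
contact_force: [1.8, 4.0, 10.4]
gripper_width: 0.005
finger_force: 4.8
```

Call:
play_rows(
  rows=[0, 0, 0, 0, -0.1, 0.0, 0, 0, 0, 0, 0.01, -0.2, 0, 0, 0, 0, 0, 0, -0.2, 0, 0, 0, 0, 0, 0.01, -0.2, 0, 0, 0, 0, 0, 0, -0.2, 0, 0, 0, 0, 0, 0, -0.2, 0, 0, 0, 0, 0, 0, 0, 0, 0],
)

```text
time: 17.1
ee_pos: [464.5, -276.6, 106.0]
eef_rot: [0.002, 0.118, 0.993, -0.0]
contact_force: [2.6, 3.6, 9.3]
gripper_width: 0.005
finger_force: 4.6
```

```bash
python3 tr.py 62 s5
```

```text
[340.  240.8] [[73.4 -0.2  8. ]]
[343.8 251.6] [[99.3  0.4  8. ]]
[2.2 3.5 8.5] [ 464.5 -276.8  106. ]
```

Call:
play_rows(
  rows=[0, 0, 0, 0, 0, -0.1, 0, 0, 0, 0, 0, 0, -0.3, 0, 0, 0, 0, 0, 0, -0.8, 0, 0, 0, 0, 0, 1.35, 0, 0, 0, 0, 0, 0, 1.35, 0, 0, 0, 0, 0, 0, 1.35, 0, 0, 0, 0, 0, 0, 1.3, 0, 0, 0, 0, 0, 0, 0, 0, 0, 0, 0, 0, 0, 0, 0, 0],
)

```text
time: 18.05
ee_pos: [475.2, -224.2, 116.6]
eef_rot: [-0.0, 0.117, 0.993, -0.0]
contact_force: [0.0, -0.1, -0.3]
gripper_width: 0.005
finger_force: 0.0
```

```bash
python3 tr.py 63 s6; python3 - <<'E'
import cv2
cv2.imwrite("pics/j6.png",cv2.resize(cv2.imread("pics/s6.png")[130:290,270:430],None,fx=3.5,fy=3.5))
E
```

```text
[340.1 240.8] [[73.2  0.1  8. ]]
[343.5 251.6] [[99.4 -0.   8. ]]
[ 0.9  0.4 -0.2] [ 475.1 -224.6  116.6]
```

View pics/j6.png

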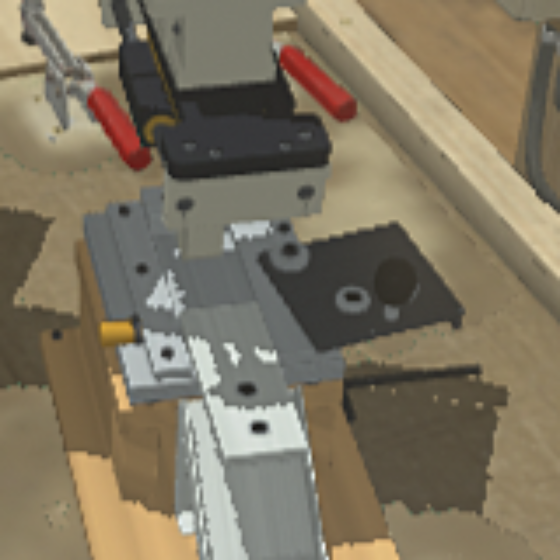

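The bracket is held level and stands far out over the chute, with its holes at (247,388) and (260,427). The fingers are behind its rear end. I'll lower them into the nest and push.

Call:
play_rows(
  rows=[0, 0, 0, -0.25, 0, 0.3, 0, 0, 0, 0, 0, 0, 0.6, 0, 0, 0, 0, 0, 0, 0.4, 0, 0, 0, 0, 0, 0, 0.2, 0, 0, 0, 0, 0, 0, 0, 0, 0, 0, 0, 0, 0, 0, 0],
)

```text
time: 18.7
ee_pos: [477.3, -225.4, 101.5]
eef_rot: [-0.0, 0.118, 0.993, 0.0]
contact_force: [0.2, -0.6, 0.4]
gripper_width: 0.007
finger_force: 0.0
```

Call:
play_rows(
  rows=[0, 0, 0, 0, -0.3, 0, 0, 0, 0, 0, 0, -0.3, 0, 0, 0, 0, 0, 0, -0.2, 0, 0, 0, 0, 0, 0, -0.2, 0, 0, 0, 0, 0, 0, -0.2, 0, 0, 0, 0, 0, 0, -0.1, 0, 0],
)

```text
time: 19.3
ee_pos: [474.3, -238.2, 101.6]
eef_rot: [-0.0, 0.118, 0.993, -0.0]
contact_force: [0.6, -0.2, 0.2]
gripper_width: 0.002
finger_force: 0.0
```

Call:
play_rows(
  rows=[0, 0, 0, 0, -0.2, 0, 0, 0, 0, 0, 0, -0.2, 0, 0, 0, 0, 0, 0, -0.2, 0, 0, 0, 0, 0, 0, -0.1, 0, 0],
)

```text
time: 19.7
ee_pos: [472.8, -244.1, 101.5]
eef_rot: [0.0, 0.118, 0.993, 0.001]
contact_force: [1.1, 4.0, 1.2]
gripper_width: 0.004
finger_force: 1.9
```

Call:
play_rows(
  rows=[0, 0, 0, 0, -0.2, 0, 0, 0, 0, 0, 0, -0.2, 0, 0, 0, 0, 0, 0, -0.2, 0, 0, 0, 0, 0, 0, -0.1, 0, 0],
)

```text
time: 20.1
ee_pos: [470.9, -252.3, 101.8]
eef_rot: [-0.0, 0.118, 0.993, -0.001]
contact_force: [0.5, 1.3, 2.1]
gripper_width: 0.006
finger_force: 0.9
```

```bash
python3 tr.py 66 s7
```

```text
[341.4 244.6] [[82.6  0.1  8. ]]
[344.9 255.5] [[108.6   0.2   8. ]]
[-0.1 -0.6  1.1] [ 470.9 -252.5  101.8]
```

Call:
play_rows(
  rows=[0, 0, 0, 0, -0.2, 0, 0, 0, 0, 0, 0, -0.3, 0, 0, 0, 0, 0, 0, -0.4, 0, 0, 0, 0, 0, 0, -0.4, 0, 0, 0, 0, 0, 0, -0.2, 0, 0, 0, 0, 0, 0, 0, 0, 0, 0, 0, 0, 0, 0, 0, 0, 0, 0, 0, 0, 0, 0, 0],
)

```text
time: 20.95
ee_pos: [467.7, -266.5, 101.8]
eef_rot: [0.0, 0.118, 0.993, -0.0]
contact_force: [0.5, 0.3, 4.0]
gripper_width: 0.006
finger_force: 1.4
```

```bash
python3 - <<'E'
from h import *
shot("side","s8"); shot("top","t8")
a=cv2.imread("pics/s8.png")[130:430,250:450]; b=cv2.imread("pics/t8.png")[150:320,210:480]
cv2.imwrite("pics/j8.png",np.hstack([cv2.resize(a,(360,540)),cv2.resize(b,(430,271*1)) if 0 else cv2.copyMakeBorder(cv2.resize(b,(430,271)),0,269,0,0,0)]))
print(observe()["contact_force"].round(1))
E
```

```text
[-0.4 -1.2  3.2]
```

View pics/j8.png

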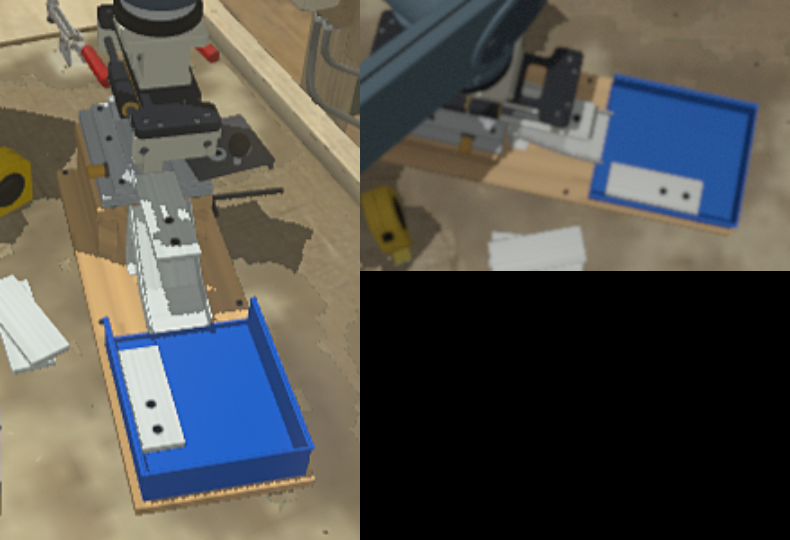

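The bracket is tipping, with its rear end caught lightly against the fingertips (about 4 N upward). I'll back off to free it.

Call:
play_rows(
  rows=[0, 0, 0, 0, 0.3, 0, 0, 0, 0, 0, 0, 0.6, 0, 0, 0, 0, 0, 0, 0.6, 0, 0, 0, 0, 0, 0, 0, 0, 0, 0, 0, 0, 0, 0, 0, 0, 0, 0, 0, 0, 0, 0, 0, 0, 0, 0, 0, 0, 0, 0, 0, 0, 0, 0, 0, 0, 0, 0, 0, 0, 0, 0, 0, 0],
)

```text
time: 21.95
ee_pos: [471.0, -251.7, 101.6]
eef_rot: [0.0, 0.118, 0.993, -0.0]
contact_force: [0.5, 0.6, -0.7]
gripper_width: 0.002
finger_force: 0.0
```

```bash
python3 - <<'E'
from h import *
shot("side","s9"); shot("top","t9")
a=cv2.imread("pics/s9.png")[130:430,250:450]; b=cv2.imread("pics/t9.png")[150:320,210:480]
cv2.imwrite("pics/j9.png",np.hstack([cv2.resize(a,(360,540)),cv2.copyMakeBorder(cv2.resize(b,(430,271)),0,269,0,0,0)]))
for n in("side","top"): print(n,[(round(d["score"],2),w(n,d["location"]).round().tolist()) for d in nets.tip_of(n,"bracket_centre")])
E
```

```text
side [(0.83, [228.0, -441.0, 4.0]), (0.74, [192.0, -294.0, 1.0]), (0.72, [431.0, -419.0, 29.0])]
top [(0.94, [432.0, -419.0, 30.0]), (0.93, [195.0, -297.0, 2.0]), (0.92, [230.0, -433.0, 4.0]), (0.36, [430.0, -421.0, 23.0])]
```

View pics/j9.png

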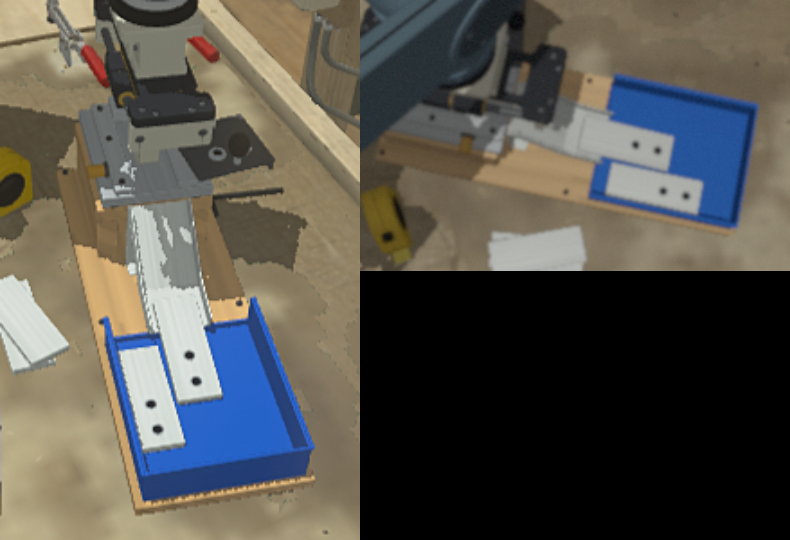

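It slid down but looks partly on the chute foot, so I'll withdraw the arm upward and check whether it has come to rest.

Call:
play_rows(
  rows=[0, 0, 0, 0, 0, -1, 0, 0, 0, 0, 0, 0, -2.5, 0, 0, 0, 0, 0, 0, -2.5, 0, 0, 0, 0, 0, 0, -2.5, 0, 0, 0, 0, 0, 0, -2.5, 0, 0, 0, 0, 0, 0, 0, 0, 0, 0, 0, 0, 0, 0, 0, 0, 0, 0, 0, 0, 0, 0],
)

```text
time: 22.95
ee_pos: [470.5, -251.1, 210.7]
eef_rot: [-0.001, 0.118, 0.993, 0.001]
contact_force: [-0.0, 0.4, -0.5]
gripper_width: 0.009
finger_force: 0.0
```

```bash
python3 - <<'E'
from h import *
shot("side","s10"); shot("top","t10")
for n in("side","top"): print(n,[(round(d["score"],2),w(n,d["location"]).round().tolist()) for d in nets.tip_of(n,"bracket_centre")])
J=jf([474.8,-241,98],np.deg2rad(-104)); R=jf([0,0,0],np.deg2rad(-104))(np.eye(3))
print("tray in jig",((np.array([[420,-467.5,15]])-[474.8,-241,98])@R.T).round(), "br",((np.array([[431.5,-419,30]])-[474.8,-241,98])@R.T).round())
f=lambda i:cv2.imread(f"pics/s{i}.png").astype(int)[290:370,320:390]; print(abs(f(10)-f(9)).max())
# holes in side picture
h=[np.array(p)/1.8+[250,130] for p in((189,355),(196,381))]
for z in(10,20,30): print(z,at_z("side",h,z).round(0).tolist())
E
```

```text
side [(0.96, [433.0, -419.0, 30.0]), (0.79, [227.0, -443.0, 4.0]), (0.77, [196.0, -292.0, 3.0]), (0.16, [345.0, -157.0, 2.0])]
top [(0.71, [232.0, -436.0, 1.0]), (0.7, [433.0, -419.0, 26.0]), (0.57, [193.0, -296.0, 0.0])]
tray in jig [[233.   2. -83.]] br [[183.   1. -68.]]
123
10 [[438.0, -416.0, 10.0], [430.0, -444.0, 10.0]]
20 [[434.0, -423.0, 20.0], [426.0, -451.0, 20.0]]
30 [[429.0, -430.0, 30.0], [422.0, -457.0, 30.0]]
```

I've used all my pictures, so I'll get the bracket's exact lie by triangulating its two holes from both cameras.

```bash
cat > tri.py <<'E'
from h import *
import sys
R=jf([0,0,0],np.deg2rad(-104))(np.eye(3)); O=np.array([474.8,-241,98])
def hole(n,f,u,v,r=4):
    g=cv2.GaussianBlur(cv2.imread(f"pics/{f}.png",0),(3,3),0); u,v=int(round(u)),int(round(v))
    for _ in range(3):
        c=255.-g[v-r:v+r+1,u-r:u+r+1]; c=np.clip(c-c.max()+40,0,None); m=cv2.moments(c)
        a,b=u-r+m["m10"]/m["m00"],v-r+m["m01"]/m["m00"]; u,v=int(round(a)),int(round(b))
    return a,b
def tri(a,b):
    P=[];q=[]
    for n,p in(("top",a),("side",b)):
        K,D,Rr,t=cal(n); P.append(np.c_[Rr,t]); q.append(cv2.undistortPoints(np.array(p,float).reshape(1,1,2),K,D).reshape(2,1))
    X=cv2.triangulatePoints(P[0],P[1],q[0],q[1]).ravel(); return X[:3]/X[3]
def bracket(i,pts,names=("t","s")):
    H=[]
    for a,b in pts:
        a=hole("top",f"t{i}",*a); b=hole("side",f"s{i}",*b); X=tri(a,b); H.append(X); print(np.round(a,1),np.round(b,1),X.round(1),((X-O)@R.T).round(1))
    d=(H[1]-H[0]); print("len",np.linalg.norm(d)); d/=np.linalg.norm(d)
    for nm,s in(("rear",-62),("ctr",-10),("front",42)): X=H[0]+d*s; print(nm,X.round(1),((X-O)@R.T).round(1))
if __name__=="__main__":
    for i in(9,10): bracket(i,[((382.7,241),(355,327.2)),((396.5,244.1),(358.9,341.7))])
    print("tray br:"); bracket(10,[((400,269.6),(333.9,354.4)),((415,272.5),(337.8,368.3))])
E
python3 tri.py
```

```text
[382.7 240.4] [354.8 326.9] [ 429.8 -429.3   30.2] [193.6   1.9 -67.8]
[396.5 244. ] [358.6 341.3] [ 423.9 -454.2   26.3] [219.1   2.1 -71.7]
len 25.825564080475512
rear [ 444.2 -369.8   39.7] [132.3   1.5 -58.3]
ctr [ 432.2 -419.7   31.8] [183.7   1.9 -66.2]
front [ 420.1 -469.7   23.9] [235.1   2.3 -74.1]
[382.6 240.5] [354.8 327. ] [ 429.8 -429.3   30.2] [193.6   1.9 -67.8]
[396.5 244. ] [358.6 341.3] [ 423.8 -454.2   26.3] [219.2   2.1 -71.7]
len 25.832132858148317
rear [ 444.2 -369.8   39.5] [132.3   1.5 -58.5]
ctr [ 432.2 -419.7   31.7] [183.7   1.9 -66.3]
front [ 420.1 -469.7   23.9] [235.1   2.2 -74.1]
tray br:
[399.9 269.5] [333.4 354.1] [ 378.4 -458.8   23.9] [234.6 -40.9 -74.1]
[414.2 272.5] [337.1 368. ] [ 372.5 -483.7   23.7] [260.3 -40.6 -74.3]
len 25.680652483943096
rear [ 392.7 -398.4   24.2] [172.6 -41.6 -73.8]
ctr [ 380.7 -449.    23.9] [224.6 -41.  -74.1]
front [ 368.7 -499.6   23.6] [276.6 -40.4 -74.4]
```

The bracket has hung up. Its front is on the tray floor at x≈235 (jig frame) and its rear is still on the chute foot at x≈132, while the tray starts at about 154. I'll draw it on another 35 mm or so with fingertips pressed gently on its top near the front end.

Call:
play_rows(
  rows=[0, 0, 0, 0, -3.57, 0, 0, 0, 0, 0, 0, -3.57, 0, 0, 0, 0, 0, 0, -3.57, 0, 0, 0, 0, 0, 0, -3.57, 0, 0, 0, 0, 0, -0.08, -3.57, 0, 0, 0, 0, 0, -0.08, -3.57, 0, 0, 0, 0, 0, 0, 0, 3.5, 0, 0, 0, 0, 0, 0, 3.5, 0, 0, 0, 0, 0, 0, 3.5, 0, 0, 0, 0, 0, 0, 3.5, 0, 0, 0, 0, 0, 0, 3.0, 0, 0, 0, 0, 0, 0, 0, 0, 0, 0, 0, 0, 0, 0, 0],
)

```text
time: 24.45
ee_pos: [422.2, -459.9, 41.3]
eef_rot: [-0.001, 0.118, 0.993, 0.001]
contact_force: [-0.5, -1.0, 1.3]
gripper_width: 0.005
finger_force: 0.0
```

Call:
play_rows(
  rows=[0, 0, 0, 0, 0, 0.2, 0, 0, 0, 0, 0, 0, 0.2, 0, 0, 0, 0, 0, 0, 0.2, 0, 0, 0, 0, 0, 0, 0, 0, 0, 0, 0, 0, 0, 0, 0],
)

```text
time: 24.95
ee_pos: [422.4, -460.3, 36.0]
eef_rot: [0.0, 0.118, 0.993, -0.0]
contact_force: [0.6, 0.2, -0.3]
gripper_width: 0.007
finger_force: 0.0
```

Call:
play_rows(
  rows=[0, 0, 0, 0, 0, 0.2, 0, 0, 0, 0, 0, 0, 0.2, 0, 0, 0, 0, 0, 0, 0.1, 0, 0, 0, 0, 0, 0, 0, 0, 0, 0, 0, 0, 0, 0, 0],
)

```text
time: 25.45
ee_pos: [422.3, -460.1, 30.5]
eef_rot: [-0.0, 0.118, 0.993, 0.0]
contact_force: [0.5, -0.2, 0.2]
gripper_width: 0.007
finger_force: 0.0
```

Call:
play_rows(
  rows=[0, 0, 0, 0, 0, 0.05, 0, 0, 0, 0, 0, 0, 0.05, 0, 0, 0, 0, 0, 0, 0, 0, 0, 0, 0, 0, 0, 0, 0],
)

```text
time: 25.85
ee_pos: [422.4, -460.2, 29.6]
eef_rot: [-0.0, 0.118, 0.993, -0.0]
contact_force: [0.4, -0.6, 0.2]
gripper_width: 0.006
finger_force: 0.0
```

Call:
play_rows(
  rows=[0, 0, 0, 0, 0, 0.04, 0, 0, 0, 0, 0, 0, 0, 0, 0, 0, 0, 0, 0, 0, 0],
)

```text
time: 26.15
ee_pos: [422.3, -460.2, 29.2]
eef_rot: [0.0, 0.118, 0.993, 0.0]
contact_force: [-0.8, -0.3, 0.2]
gripper_width: 0.004
finger_force: 0.0
```

Call:
play_rows(
  rows=[0, 0, 0, 0, 0, 0.04, 0, 0, 0, 0, 0, 0, 0, 0, 0, 0, 0, 0, 0, 0, 0],
)

```text
time: 26.45
ee_pos: [422.3, -460.1, 28.8]
eef_rot: [-0.0, 0.118, 0.993, 0.0]
contact_force: [-0.7, -0.8, 0.2]
gripper_width: 0.003
finger_force: 0.0
```

Call:
play_rows(
  rows=[0, 0, 0, 0, 0, 0.04, 0, 0, 0, 0, 0, 0, 0, 0, 0, 0, 0, 0, 0, 0, 0],
)

```text
time: 26.75
ee_pos: [422.4, -460.1, 28.4]
eef_rot: [-0.0, 0.118, 0.993, 0.0]
contact_force: [-0.1, -0.7, -0.8]
gripper_width: 0.003
finger_force: 0.0
```

Call:
play_rows(
  rows=[0, 0, 0, 0, 0, 0.04, 0, 0, 0, 0, 0, 0, 0, 0, 0, 0, 0, 0, 0, 0, 0],
)

```text
time: 27.05
ee_pos: [422.3, -460.1, 28.0]
eef_rot: [-0.0, 0.118, 0.993, 0.0]
contact_force: [1.3, 0.9, 0.2]
gripper_width: 0.007
finger_force: 0.0
```

Call:
play_rows(
  rows=[0, 0, 0, 0, 0, 0.04, 0, 0, 0, 0, 0, 0, 0, 0, 0, 0, 0, 0, 0, 0, 0],
)

```text
time: 27.35
ee_pos: [422.3, -460.1, 27.6]
eef_rot: [-0.0, 0.118, 0.993, 0.0]
contact_force: [-0.3, 0.5, 0.4]
gripper_width: 0.007
finger_force: 0.0
```

Call:
play_rows(
  rows=[0, 0, 0, 0, 0, 0.04, 0, 0, 0, 0, 0, 0, 0, 0, 0, 0, 0, 0, 0, 0, 0],
)

```text
time: 27.65
ee_pos: [422.4, -460.1, 27.2]
eef_rot: [-0.0, 0.118, 0.993, 0.0]
contact_force: [-0.0, 0.5, -0.0]
gripper_width: 0.006
finger_force: 0.0
```

Call:
play_rows(
  rows=[0, 0, 0, 0, 0, 0.04, 0, 0, 0, 0, 0, 0, 0, 0, 0, 0, 0, 0, 0, 0, 0],
)

```text
time: 27.95
ee_pos: [422.4, -460.1, 26.8]
eef_rot: [-0.0, 0.118, 0.993, 0.0]
contact_force: [-0.9, 0.7, -0.2]
gripper_width: 0.005
finger_force: 0.0
```

Call:
play_rows(
  rows=[0, 0, 0, 0, 0, 0.04, 0, 0, 0, 0, 0, 0, 0, 0, 0, 0, 0, 0, 0, 0, 0],
)

```text
time: 28.25
ee_pos: [422.3, -460.2, 26.4]
eef_rot: [-0.0, 0.118, 0.993, 0.0]
contact_force: [-0.1, 0.5, -0.2]
gripper_width: 0.007
finger_force: 0.0
```

Call:
play_rows(
  rows=[0, 0, 0, 0, 0, 0.04, 0, 0, 0, 0, 0, 0, 0, 0, 0, 0, 0, 0, 0, 0, 0],
)

```text
time: 28.55
ee_pos: [422.3, -460.1, 26.0]
eef_rot: [-0.0, 0.118, 0.993, 0.0]
contact_force: [0.5, -0.1, 0.5]
gripper_width: 0.009
finger_force: 0.0
```

Call:
play_rows(
  rows=[0, 0, 0, 0, 0, 0.04, 0, 0, 0, 0, 0, 0, 0, 0, 0, 0, 0, 0, 0, 0, 0],
)

```text
time: 28.85
ee_pos: [422.4, -460.2, 25.6]
eef_rot: [0.0, 0.118, 0.993, 0.0]
contact_force: [0.7, -0.1, -0.5]
gripper_width: 0.004
finger_force: 0.0
```

Call:
play_rows(
  rows=[0, 0, 0, 0, 0, 0.04, 0, 0, 0, 0, 0, 0, 0, 0, 0, 0, 0, 0, 0, 0, 0],
)

```text
time: 29.15
ee_pos: [422.4, -460.2, 25.4]
eef_rot: [0.0, 0.118, 0.993, -0.0]
contact_force: [-0.1, 0.8, 2.0]
gripper_width: 0.006
finger_force: 0.8
```

Call:
play_rows(
  rows=[0, 0, 0, 0, 0, 0.03, 0, 0, 0, 0, 0, 0, 0, 0, 0, 0, 0, 0, 0, 0, 0],
)

```text
time: 29.45
ee_pos: [422.4, -460.2, 25.3]
eef_rot: [0.0, 0.118, 0.993, -0.0]
contact_force: [-0.3, 1.4, 5.1]
gripper_width: 0.005
finger_force: 2.3
```

Call:
play_rows(
  rows=[0, 0, 0, 0, 0, 0.03, 0, 0, 0, 0, 0, 0, 0, 0, 0, 0, 0, 0, 0, 0, 0],
)

```text
time: 29.75
ee_pos: [422.4, -460.2, 25.2]
eef_rot: [0.0, 0.118, 0.993, -0.0]
contact_force: [-1.3, 1.9, 6.5]
gripper_width: 0.006
finger_force: 3.2
```

Call:
play_rows(
  rows=[0, 0, 0, 0, 0, 0.03, 0, 0, 0, 0, 0, -0.1, 0, 0, 0, 0, 0, 0, -0.2, 0.01, 0, 0, 0, 0, 0, -0.2, 0.01, 0, 0, 0, 0, 0, -0.2, 0.01, 0],
)

```text
time: 30.25
ee_pos: [421.5, -466.8, 24.9]
eef_rot: [0.001, 0.118, 0.993, -0.0]
contact_force: [-0.2, 3.0, 9.1]
gripper_width: 0.003
finger_force: 4.0
```

Call:
play_rows(
  rows=[0, 0, 0, 0, -0.2, 0.01, 0, 0, 0, 0, 0, -0.2, 0.01, 0, 0, 0, 0, 0, 0, 0, 0],
)

```text
time: 30.55
ee_pos: [420.5, -471.1, 24.8]
eef_rot: [0.001, 0.118, 0.993, -0.0]
contact_force: [0.1, 2.2, 7.8]
gripper_width: 0.01
finger_force: 4.0
```

Call:
play_rows(
  rows=[0, 0, 0, 0, -0.2, 0.02, 0, 0, 0, 0, 0, -0.2, 0.01, 0, 0, 0, 0, 0, -0.2, 0.01, 0, 0, 0, 0, 0, -0.2, 0.01, 0],
)

```text
time: 30.95
ee_pos: [418.9, -478.6, 24.5]
eef_rot: [0.001, 0.118, 0.993, -0.0]
contact_force: [1.3, 3.4, 9.7]
gripper_width: 0.002
finger_force: 4.8
```

Call:
play_rows(
  rows=[0, 0, 0, 0, -0.2, 0.01, 0, 0, 0, 0, 0, -0.2, 0.01, 0, 0, 0, 0, 0, -0.2, 0.01, 0, 0, 0, 0, 0, -0.2, 0.01, 0],
)

```text
time: 31.35
ee_pos: [417.1, -486.4, 24.3]
eef_rot: [0.001, 0.118, 0.993, -0.0]
contact_force: [1.0, 3.4, 10.4]
gripper_width: 0.006
finger_force: 5.1
```

Call:
play_rows(
  rows=[0, 0, 0, 0, -0.2, 0, 0, 0, 0, 0, 0, -0.2, 0.01, 0, 0, 0, 0, 0, -0.2, 0, 0, 0, 0, 0, 0, -0.2, 0.01, 0],
)

```text
time: 31.75
ee_pos: [414.7, -493.9, 23.3]
eef_rot: [0.0, 0.118, 0.993, 0.0]
contact_force: [1.5, 2.6, 6.8]
gripper_width: 0.006
finger_force: 4.3
```

Call:
play_rows(
  rows=[0, 0, 0, 0, -0.2, 0, 0, 0, 0, 0, 0, -0.2, 0.01, 0, 0, 0, 0, 0, -0.2, 0, 0, 0, 0, 0, 0, 0, 0, 0],
)

```text
time: 32.15
ee_pos: [413.3, -500.1, 23.3]
eef_rot: [0.001, 0.118, 0.993, -0.0]
contact_force: [1.3, 3.0, 8.1]
gripper_width: 0.006
finger_force: 3.9
```

Height dropped 1 mm, so the bracket is flat on the tray floor now. I'll lift off, move aside and check.

Call:
play_rows(
  rows=[0, 0, 0, 0, 0, -0.1, 0, 0, 0, 0, 0, 0, -0.5, 0, 0, 0, 0, 0, 0, -2.5, 0, 0, 0, 0, 0, 0, -3.5, 0, 0, 0, 0, 0, 0, -4, 0, 0, 0, 0, 0, 0, -4, 0, 0, 0, 0, 0, 0, -4, 0, 0, 0, 0, 3.5, 0, 0, 0, 0, 0, 0, 3.5, 0, 0, 0, 0, 0, 0, 3.5, 0, 0, 0, 0, 0, 0, 3.5, 0, 0, 0, 0, 0, 0, 3.5, 0, 0, 0, 0, 0, 0, 0, 0, 0, 0, 0, 0, 0, 0, 0, 0, 0],
)

```text
time: 33.55
ee_pos: [242.3, -459.2, 208.9]
eef_rot: [0.0, 0.119, 0.993, -0.0]
contact_force: [-0.9, 0.3, 0.3]
gripper_width: 0.005
finger_force: 0.0
```

```bash
python3 - <<'E'
from tri import *
shot("top","t11"); shot("side","s11")
for n in("side","top"):
  for l in("bracket_centre","leaf_knob","blank_1_centre","tape_measure","hex_keys"): print(n,l,[(round(d["score"],2),w(n,d["location"]).round().tolist()) for d in nets.tip_of(n,l)[:5]])
J=jf(O,np.deg2rad(-104)); q=[J([[x,2.,-75]]) for x in(193.6+41,219.4+41)]
bracket(11,[(px("top",p)[0],px("side",p)[0]) for p in q])
E
```

```text
side bracket_centre [(0.87, [421.0, -459.0, 19.0]), (0.82, [194.0, -293.0, 4.0]), (0.74, [227.0, -445.0, 2.0])]
side leaf_knob [(0.94, [540.0, -299.0, 131.0])]
side blank_1_centre [(0.6, [311.0, -317.0, 7.0])]
side tape_measure []
side hex_keys [(0.45, [592.0, -256.0, 3.0])]
top bracket_centre [(0.91, [424.0, -460.0, 17.0]), (0.69, [231.0, -436.0, 5.0]), (0.56, [195.0, -295.0, 4.0])]
top leaf_knob [(0.76, [537.0, -299.0, 135.0]), (0.57, [419.0, -459.0, 17.0])]
top blank_1_centre [(0.78, [316.0, -317.0, 3.0])]
top tape_measure [(0.59, [347.0, -159.0, -1.0]), (0.22, [423.0, -459.0, 15.0])]
top hex_keys []
[403.7 245.4] [360.9 349. ] [ 421.4 -467.4   24.1] [232.6   2.9 -73.9]
[418.  249.2] [365.2 363.1] [ 414.6 -492.8   24. ] [258.9   2.5 -74. ]
len 26.344724889305674
rear [ 437.3 -407.4   24.3] [170.6   3.9 -73.7]
ctr [ 423.9 -457.7   24.1] [222.6   3.1 -73.9]
front [ 410.6 -507.9   24. ] [274.5   2.3 -74. ]
```

The bracket lies flat in the tray (jig x from 171 to 275, tray 154 to 312). The leaf is open, and every bystander the nets could see is where it was.

```bash
python3 -c "
from bench import hand_in; print(hand_in())"
```

```text
the job is handed in; nothing more can be done
None
```

I've handed the job in: the bracket lies flat in the blue tray, the leaf is open, and the blanks, tape measure and hex key are where they were, but after sliding down the chute the bracket stopped half-way into the tray, so I drew it in another 40 mm or so with light fingertip pressure (highest force read on it about 16 N).

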